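# Load a paint test coupon under the spring clip of an inspection stage

### The arm

A 6-joint arm with a two-finger parallel gripper is mounted at the origin on the work surface. World frame = base frame: x ahead of the robot, y to its left, z up, the work surface at z = 0. Lengths are in mm, angles in rad, forces in N, time in s.
With the tool pointing down it reaches from about 350 to 975 mm from the base axis. Payload 7.1 kg.
Tool frame: the origin (TCP) lies at the centre of the arm's flange, where the gripper is bolted on; the fingertips stand 182 mm ahead of it and the grasp point (between the pads) lies 163 mm ahead of it; x points along the fingers, y is the direction in which the jaws open and shut, and the axes are right-handed (so a half turn about x gives the same grasp; the last joint's range is limited). The gripper opens to 88 mm and grips with 3 to 60 N. Pads are 20 mm wide; open, the fingers measure 115 mm over their backs; the gripper's body (75 mm by 178 mm) begins 61 mm behind the grasp point.
Start: joints at [1.223, 0.423, 1.63, -0, 1.089, -0.019], TCP at [201.786, 591.514, 404.675] pointing down, gripper open.
Joint ranges: [-3, 3], [-0.9, 2.11], [0.09, 2.58], [-1.31, 4.45], [0.11, 2.69], [-2.54, 2.54]. Speed limits (rad/s): [2.39, 2.39, 3.01, 3.14, 3.14, 3.14].

### API

Orientations are given as a rotation vector (axis times angle).
In Python, from workcell import readout, viewer, workorder, models gives the robot as it stands. The module is installed in compiled form; this text tells all that it offers.
- The arm moves only by the tool apply_moves, never from a script. Its argument "commands" is a list that holds one entry, the list of rows, each a list of 4 numbers: the shift along the world's x, y, z in m, then the turn about the world's z in rad. A call has 1 to 8 rows; each row is the pose to reach, as a shift and turn from the pose commanded when the call began; what a row does not reach only later rows make up. A row lasts 1/8 s, in which the tool goes at most 62.5 mm and 10.7 degrees, less where a joint would pass 70% of its speed; a pose out of reach is approached as far as the arm can. A call with a gripper value outside its range is refused whole. "gripper" is the finger opening in m, from 0 to 0.0878, set as the call begins (left out, the last holds). The fingers move at their own pace and stop on an object; the grip force is fixed at half the most. Time passes only in rows, so rows that repeat a pose let the fingers close. It gives the time, the measured TCP pose, the force and the opening at its end, in the units of the state.
- readout.get_obs(): the state, without advancing time (a new reading comes with each control period).
- viewer.get_image(name): name is "scene" or "top"; returns a dict with "color" (400x640x3 uint8, red, green, blue), "vertical_fov" (degrees; the focal length in pixels is half the picture's height over the tangent of half this angle, whatever the lens; pixels are square), "cx", "cy" (the principal point, pixels), "rvec" (rotation vector, rad) and "tvec" (3), from world to camera coordinates, as OpenCV has them. Camera axes: x right, y down, z forward; pixel columns grow to the right and rows downward; lengths in mm; the calibration is good to about 2 mm. A picture is of the moment at which its call begins. There is no depth.
- workorder.close_job(): hands the job in, once; it reports no verdict.
Trained networks look in the newest picture that a camera, given by its name, has taken for a name from the list of things; names that differ only in an ending like _2 or _b are one class to them, and where a whole thing is asked for, a point or a joint stands for the part that bears it (a point fixed in the world has none). Each returns a list of dicts, best first, with "conf" (0 to 1); they miss things now and then, are a little off and sometimes report something else, mostly with a low value. They report only what shows in the picture. A call takes as long as a camera call. They do not tell look-alikes from the thing itself.
- models.search_frame(camera, label): "position" ([x, y, z] in mm, in world coordinates, good to about 4 mm: the middle of the surface that is visible of it).
- models.place_of(camera, label): "position" ([x, y, z] in mm, in world coordinates, good to about 4 mm: a listed point, or the origin of a listed thing).
The state is a dict: "t": time; "qpos": joint angles; "qvel": joint speeds; "joint_torque": joint torques, N m; "ee_pos": TCP position; "orientation": TCP orientation; "ft_force": force on the tool from outside, world axes, zero at the start; "moment": the same for the moment, N m; "width": finger opening in mm.
Only numpy, scipy, OpenCV 4.12 (cv2) and the standard library are available. Lean on these libraries where they do the work, as an engineer would, in place of code of your own. Each camera call takes 0.05 s, during which the arm holds its last target.

### The job

Load the painted test coupon into the inspection stage with the fingertips: press the spring clip's long red bar down with one fingertip so that the steel jaw rises, and keep it held down while the other fingertip pushes the coupon along the channel, beneath the jaw, until it is fully home against the end stop. Then let the bar come up so that the jaw clamps the coupon. Never grasp, lift or tip the coupon, and leave the jars, loupe, tools and spare coupons where they are.

Things in the scene. Friction and masses are not known exactly. Their poses are not given: they have to be found in the camera images.
- stage: Fixed inspection stage, base 215 x 150 x 8 mm. Origin: at table height below the centre of the coupon's home place. x: along the channel towards the end stop; y: towards the red bar; z up. Channel floor (dark deck) 14 mm above the table, from x = -150 to the end stop, 53 mm wide between bright guides with tops at z = 21 mm (y = -34 to -26 and 26 to 32 mm), open at the -x end.
- end_stop (a point): Middle of the face of the bright end stop at the deck's level: stage x = +30, y = 0, z = 14 mm. The stop stands 14 mm above the deck; the coupon is home when it touches it. The pressing point is 30 mm above the table unpressed and 18 mm fully down, i.e. 8 mm below the coupon's top: a level gripper, tips about 67 mm apart centre to centre, can press the bar with one tip and push the back edge with the other.
- coupon: The test coupon to load: flat wooden block, white ground with blue, red and yellow stripes, 60 mm (x, along the channel) x 50 mm (y) x 12 mm thick, 30 to 65 g, loose. Origin: centre of its underside. It starts flat on the deck 40 to 75 mm short of home, before the jaw. Home is x = 0, y = 0, z = 14 mm in the stage's frame.
- clip (a joint): Angle of the spring clip, a rocker hinged on a line along the channel at stage y = 36, z = 21 mm. 0: at rest, nothing under the jaw; grows as the red bar is pressed, to 0.40 rad fully down. The coupon passes under the jaw from 0.17 rad (0.25 is comfortable). Let go on the coupon it rests at about 0.15. Spring: about 2 N at the bar's pressing line to start, 8 N fully down.
- press (a point): Pressing point on top of the clip's red bar, a plate 160 x 46 x 4 mm with its length along the channel; 32 mm from the hinge line, at stage x = -60, y = 67 mm; moves with the bar. The plate spans stage x = -140 to +20 mm, and across from 28 mm inwards to 18 mm outwards of this point. Unpressed it slopes up outwards by 0.30 rad, fully down 0.10 rad the other way; a fingertip can slide along it.
- nose (a point): Underside of the clip's steel jaw nose, at stage x = +10, y = -9.5 mm; moves with the clip. The jaw and its arm from the hinge span stage x = 0 to +20 mm, the nose y = -14.5 to -4.5 mm. It hangs 6 mm above the deck at rest, so it blocks the 12 mm coupon, and about 22 mm above it with the bar fully down; the arm's top is then up to 58 mm above the table.
- jar_blue: bystander: glass jar with blue cap, 40 mm across, 50 mm tall; origin under its centre
- jar_amber: bystander: amber jar with black cap, 40 mm across, 60 mm tall; origin under its centre
- loupe: bystander: black loupe standing upright, 38 mm across, 38 mm tall; origin under its centre
- spare_ochre: bystander: spare coupon with plain orange face, 60 x 50 x 12 mm, lying on the table; origin under its centre
- spare_green: bystander: spare coupon with plain green face, 60 x 50 x 12 mm, lying on the table; origin under its centre
- brush: bystander: brush lying along its x, 170 mm long; origin near its middle
- probe: bystander: slim steel probe lying along its x, 155 mm long, 8 mm thick; origin near its middle
Not all that is in view belongs to the job. There is more than one size of the coupon; the job needs the smallest.

How it is judged:
By the outcome, as a careful person would: the job done as asked, in the order asked, and still so for the second after the job is handed in, with the robot touching nothing.
It also fails if it takes over 45 s, if anything falls off the work surface, if the arm or the gripper's body presses on something with over 40 N, if the wrist force passes 120 N, or if a joint passes its speed limit or range.

## Working session

There is one attempt and no reset: what is moved stays moved. The work goes in short steps, Python scripts to look and compute and a tool call to move; the robot and the scene stay as the last step left them, time stands still between calls to the robot, and variables do not carry over. Pictures are saved under pics/ and viewed, and the job is handed in when it is done.

Besides the shell and the picture viewer there is one more tool, called after "Request:" as a command line: name --argument value ..., lists and objects as JSON in quotes. apply_moves: Moves the arm, as the interface text tells. Its arguments: {"type":"object","properties":{"commands":{"type":"array","items":{"type":"array","items":{"type":"array","items":{"type":"number"}}}},"gripper":{"type":"number"}},"required":["commands"]}

```bash
mkdir -p pics; ls
python3 - <<'E'
from workcell import readout, viewer, models
import cv2,numpy as np
o=readout.get_obs(); print({k:np.round(v,3).tolist() for k,v in o.items()})
for c in ["scene","top"]:
    im=viewer.get_image(c); cv2.imwrite(f"pics/{c}0.png",im["color"][:,:,::-1])
    print(c,im["vertical_fov"],im["cx"],im["cy"],im["rvec"],im["tvec"])
    for l in ["stage","end_stop","coupon","press","nose","jar_blue","jar_amber","loupe","spare_ochre","brush","probe"]:
        r=models.place_of(c,l); print(l,[(np.round(a["position"],0).tolist(),round(a["conf"],2)) for a in r[:4]])
E
```

```text
pics
{'t': 0.0, 'qpos': [1.223, 0.424, 1.631, 0.0, 1.089, -0.019], 'qvel': [0.002, -0.001, 0.001, 0.001, -0.001, 0.001], 'joint_torque': [0.002, -54.464, -27.366, 0.065, 0.023, -0.0], 'ee_pos': [201.695, 591.274, 403.895], 'orientation': [0.257, 1.556, -0.259], 'ft_force': [0.111, -0.019, -0.294], 'moment': [-0.021, 0.028, 0.042], 'width': 87.959}
scene 48.838862561858285 318.82670853272555 194.3099916743529 [ 1.28181595  2.22934681 -0.94664253] [ 277.81673404 -274.89656758 1307.79961692]
stage [([575.0, -122.0, 2.0], 0.79), ([697.0, -190.0, -3.0], 0.28)]
end_stop [([610.0, -128.0, 10.0], 0.78), ([698.0, -192.0, 1.0], 0.56)]
coupon [([412.0, -334.0, 2.0], 0.96), ([529.0, -106.0, 11.0], 0.81), ([325.0, -196.0, 2.0], 0.72)]
press [([534.0, -44.0, 29.0], 0.69)]
nose [([582.0, -132.0, 19.0], 0.74)]
jar_blue [([618.0, -268.0, 4.0], 0.77), ([579.0, 58.0, -3.0], 0.59)]
jar_amber [([516.0, -244.0, 1.0], 0.84), ([619.0, -266.0, 7.0], 0.62)]
loupe [([459.0, -218.0, -0.0], 0.69), ([699.0, -188.0, -1.0], 0.35)]
spare_ochre [([697.0, -189.0, 0.0], 0.83), ([527.0, -104.0, 13.0], 0.5)]
brush [([576.0, 56.0, 2.0], 0.91), ([620.0, -267.0, 5.0], 0.53)]
probe [([584.0, 109.0, 1.0], 0.54)]
top 51.83503151124393 322.4781622547384 196.96228114676637 [ 2.18142317 -2.1865774   0.13733122] [  -4.46219394  545.78692509 1006.88057611]
stage [([580.0, -117.0, 2.0], 0.59)]
end_stop [([607.0, -126.0, 14.0], 0.77)]
coupon [([411.0, -332.0, 5.0], 0.92), ([326.0, -197.0, 1.0], 0.78), ([530.0, -110.0, 14.0], 0.59)]
press [([532.0, -40.0, 28.0], 0.61)]
nose [([582.0, -131.0, 21.0], 0.84)]
jar_blue [([582.0, -133.0, 21.0], 0.55)]
jar_amber [([516.0, -245.0, -0.0], 0.57)]
loupe [([454.0, -217.0, 3.0], 0.64)]
spare_ochre [([702.0, -191.0, 2.0], 0.55)]
brush [([575.0, 58.0, -2.0], 0.73)]
probe [([584.0, 111.0, 2.0], 0.68), ([576.0, 57.0, -4.0], 0.43)]
```

View pics/scene0.png

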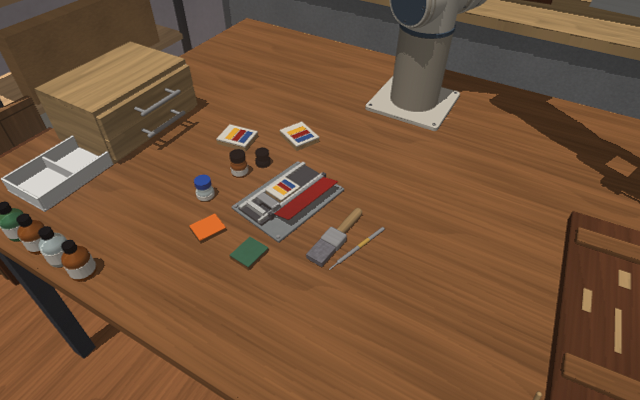

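View pics/top0.png

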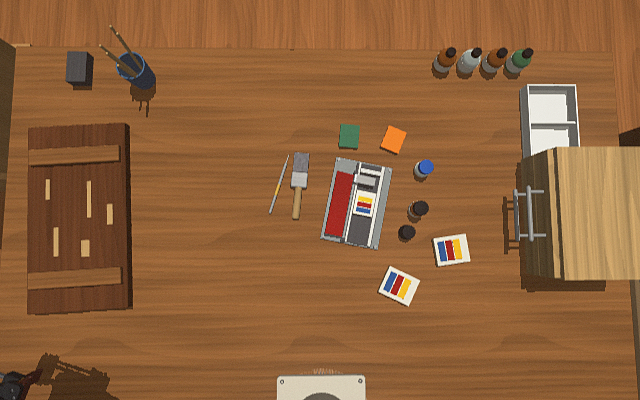

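```bash
cat > h.py <<'E'
import cv2,numpy as np
from workcell import readout, viewer, models
def cam(c):
    im=viewer.get_image(c); f=200/np.tan(np.radians(im["vertical_fov"])/2)
    K=np.array([[f,0,im["cx"]],[0,f,im["cy"]],[0,0,1.]])
    return im["color"][:,:,::-1].copy(),K,np.array(im["rvec"],float),np.array(im["tvec"],float)
def proj(P,K,r,t): return cv2.projectPoints(np.array(P,float).reshape(-1,1,3),r,t,K,None)[0].reshape(-1,2)
def back(uv,z,K,r,t):
    R=cv2.Rodrigues(r)[0]; d=R.T@np.linalg.inv(K)@np.array([uv[0],uv[1],1.]); o=-R.T@t
    return o+d*(z-o[2])/d[2]
def st2w(P,S):
    x,y,a=S; P=np.array(P,float).reshape(-1,3); c,s=np.cos(a),np.sin(a)
    return np.c_[x+c*P[:,0]-s*P[:,1],y+s*P[:,0]+c*P[:,1],P[:,2]]
E
python3 - <<'E'
from h import *
for c,(x,y,w,h) in {"top":(310,145,96,110),"scene":(225,155,125,90)}.items():
    img,K,r,t=cam(c); s=6 if c=="scene" else 5
    cv2.imwrite(f"pics/{c}_crop.png",cv2.resize(img[y:y+h,x:x+w],None,fx=s,fy=s,interpolation=cv2.INTER_CUBIC))
E
```

```text
(no output)
```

View pics/top_crop.png

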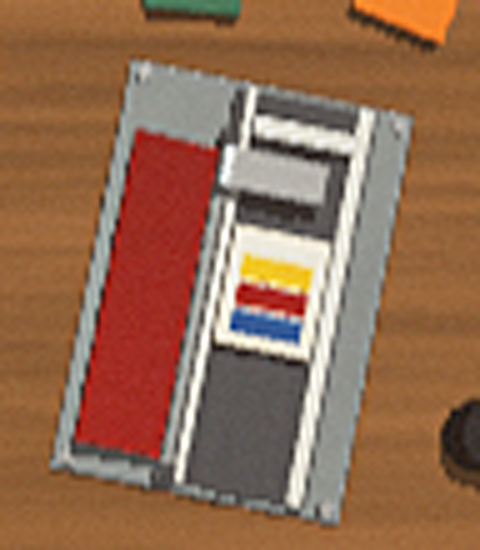

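View pics/scene_crop.png

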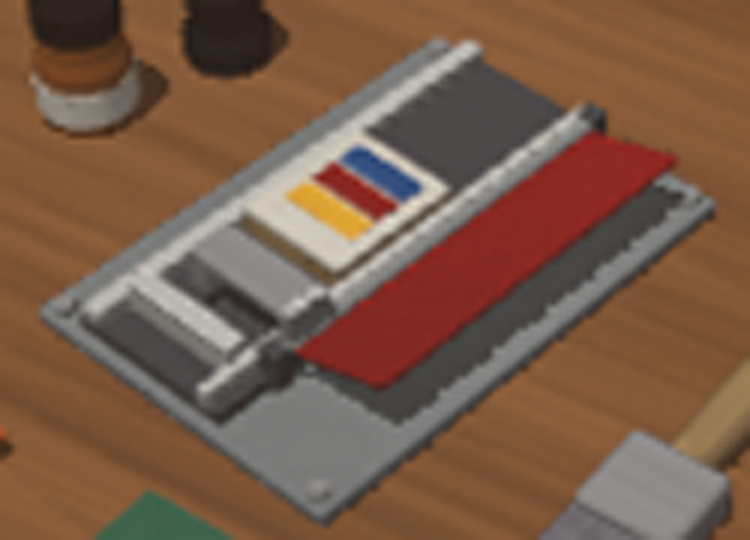

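```bash
cat > fit.py <<'E'
from h import *
from scipy.optimize import least_squares
yi,zi=67-28*np.cos(.3),30-28*np.sin(.3); yo,zo=67+18*np.cos(.3),30+18*np.sin(.3)
bar=[(20,yo,zo),(20,yi,zi),(-140,yi,zi),(-140,yo,zo)]
obs={"top":(bar+[(-150,32,21),(-150,26,21),(-150,-26,21),(-150,-34,21)],[(140,127),(218,148),(158,457),(76,447),(175,481),(188,483),(288,503),(306,506)],(310,145),5,[(243,224),(331,240),(308,360),(213,342)]),
"scene":(bar,[(380,388),(298,353),(596,133),(678,160)],(225,155),6,[(245,213),(330,265),(447,187),(362,130)])}
C={c:cam(c) for c in obs}
def un(p,o,s): return (np.array(p,float)+.5)/s-.5+np.array(o)
def res(S,which=("top","scene")):
    return np.concatenate([(proj(st2w(obs[c][0],S),*C[c][1:])-un(obs[c][1],obs[c][2],obs[c][3])).ravel() for c in which])
for w in (("top",),("scene",),("top","scene")):
    q=least_squares(res,[577,-118,-.2],args=(w,),loss="soft_l1"); print(w,q.x,np.abs(q.fun).max()); print(np.round(q.fun.reshape(-1,2),1).tolist())
S=q.x; np.save("S.npy",S)
for c in obs:
    P=np.array([back(u,26,*C[c][1:]) for u in un(obs[c][4],obs[c][2],obs[c][3])])
    d=P-[S[0],S[1],0]; a=S[2]; print(c,np.round(np.c_[np.cos(a)*d[:,0]+np.sin(a)*d[:,1],-np.sin(a)*d[:,0]+np.cos(a)*d[:,1]],1).tolist())
print(st2w([(30,0,14),(-60,67,30),(10,-9.5,20)],S))
E
python3 fit.py
```

```text
('top',) [ 5.76966688e+02 -1.20780702e+02 -1.91615586e-01] 1.0320422399638005
[[-0.7, 0.1], [0.3, 0.0], [0.9, 0.3], [0.2, -1.0], [-0.0, 0.1], [-0.3, 0.1], [0.1, 0.0], [-0.4, 0.0]]
('scene',) [ 5.76801266e+02 -1.17886438e+02 -2.11457857e-01] 0.5657061992718013
[[0.2, -0.0], [-0.4, -0.0], [-0.3, 0.2], [0.6, -0.1]]
('top', 'scene') [ 5.77189445e+02 -1.19550948e+02 -1.89975742e-01] 1.7645281410880216
[[-1.2, 0.1], [-0.2, -0.0], [0.5, 0.3], [-0.2, -1.0], [-0.4, 0.0], [-0.7, 0.1], [-0.3, -0.1], [-0.8, -0.1], [0.2, -0.6], [-0.7, -0.3], [-1.8, -0.7], [-0.7, -1.3]]
top [[-16.5, 20.8], [-16.1, -24.5], [-77.9, -23.5], [-78.0, 25.0]]
scene [[-15.8, -21.1], [-17.0, 22.3], [-76.3, 25.8], [-78.5, -21.0]]
[[ 606.64970928 -125.21600014   14.        ]
 [ 530.92086577  -42.42625283   30.        ]
 [ 585.21559976 -130.76838242   20.        ]]
```

Run:
```python
from h import *
def un(p,o,s): return (np.array(p,float)+.5)/s-.5+np.array(o)
for c,o,s,L in [("top",(310,145),5,[((52,468),(133,63),8),((338,523),(412,118),8),((288,503),(360,110),21),((306,506),(375,112),21),((188,483),(256,88),21),((158,457),(218,148),21.7)]),
 ("scene",(225,155),6,[((437,38),(40,313),8),((715,208),(322,522),8),((596,133),(298,353),21.7),((678,160),(380,388),35.3)])]:
    _,*k=cam(c)
    for a,b,z in L:
        A=back(un(a,o,s),z,*k);B=back(un(b,o,s),z,*k);d=B-A;print(c,np.arctan2(d[1],d[0]),np.hypot(*d[:2]),A[:2],B[:2])
```

```text
top -0.20153790069850255 212.46974356761632 [4.42701888e+02 3.93183263e-01] [650.87121953 -42.13823244]
top -0.19913919754432644 212.02101029295847 [ 414.40709728 -144.57647354] [ 622.23798506 -186.51965999]
top -0.19701118848103236 203.23865594530105 [ 424.83602114 -117.51920108] [ 624.14322541 -157.30097575]
top -0.19003857757420045 203.4749429888901 [ 423.30501116 -126.54544604] [ 623.11678431 -164.98120721]
top -0.1812095222278833 203.80308159024705 [434.99561608 -67.42095384] [ 635.46171425 -104.15022761]
top -0.20092967779693868 159.58169025212985 [448.00854475 -52.42934939] [604.37968373 -84.27872552]
scene -0.19564443733769452 213.6152740322833 [ 415.65710001 -142.04526969] [ 625.19714905 -183.5718052 ]
scene -0.20329659614893145 211.92098598243865 [448.51988133   4.81965461] [656.07663456 -37.9670079 ]
scene -0.20833782279844404 160.42794296774707 [447.44560365 -48.76256673] [604.40446254 -81.94451218]
scene -0.20889521048315465 159.15320539218823 [458.61502707  -7.08562252] [614.30834079 -40.09069561]
```

Run:
```python
from h import *
o=readout.get_obs(); R=cv2.Rodrigues(np.array(o["orientation"]))[0]; print(R.round(3),o["t"],o["qpos"],o["ee_pos"])
S=np.array([577.2,-119.5,-.20]); np.save("S.npy",S)
ty=np.arctan2(R[1,1],R[0,1]); 
for k in (0,1): print("turn",(np.pi/2-.2+k*np.pi-ty+np.pi)%(2*np.pi)-np.pi)
for x in (-97,-40): print(x,st2w([(x,33.5,0),(x,0,0),(x,67,0)],S))
# verify tip locations in image? project fingertips
```

```text
[[ 0.     0.323  0.946]
 [ 0.     0.946 -0.323]
 [-1.     0.     0.   ]] 1.5 [ 1.22298688e+00  4.23100942e-01  1.62990116e+00 -1.15408493e-05
  1.08858284e+00 -1.89903516e-02] [201.79523012 591.51273118 404.67401588]
turn 0.1288137404861205
turn -3.0127789131036726
-97 [[ 488.78896453  -67.39684456    0.        ]
 [ 482.13354195 -100.22907491    0.        ]
 [ 495.44438711  -34.5646142     0.        ]]
-40 [[ 544.65275947  -78.72099641    0.        ]
 [ 537.99733689 -111.55322677    0.        ]
 [ 551.30818205  -45.88876605    0.        ]]
```

Request:
apply_moves --commands '[[[0.022,-0.05,0,0.016],[0.044,-0.1,0,0.032],[0.066,-0.15,0,0.048],[0.088,-0.2,0,0.064],[0.11,-0.25,0,0.08],[0.132,-0.3,0,0.096],[0.154,-0.35,0,0.112],[0.176,-0.4,0,0.129]]]' --gripper 0.0535

```text
t: 2.5
ee_pos: [378.3, 189.9, 405.0]
orientation: [0.157, 1.564, -0.156]
ft_force: [-0.2, -0.0, 0.4]
width: 53.6
```

Request:
apply_moves --commands '[[[0.02,-0.045,-0.02,0],[0.04,-0.09,-0.04,0],[0.06,-0.135,-0.06,0],[0.08,-0.18,-0.08,0],[0.1,-0.225,-0.1,0],[0.111,-0.259,-0.12,0],[0.111,-0.259,-0.135,0],[0.111,-0.259,-0.135,0]]]'

```text
t: 3.5
ee_pos: [488.0, -67.1, 268.7]
orientation: [0.158, 1.568, -0.157]
ft_force: [0.1, 0.1, 0.3]
width: 53.5
```

```bash
cat > look.py <<'E'
import sys
from h import *
n=sys.argv[1]; S=np.load("S.npy")
o=readout.get_obs(); print(o["t"],np.round(o["ee_pos"],1),np.round(o["orientation"],3),np.round(o["ft_force"],2))
R=cv2.Rodrigues(np.array(o["orientation"]))[0]; p=np.array(o["ee_pos"])
w=o["width"]/2
tips=[p+R@[182,s*(w+6.7),zz] for s in (1,-1) for zz in (-10,10)]
c=np.cos(S[2]);s=np.sin(S[2])
for q in tips: d=q-[S[0],S[1],0]; print("tip stage",np.round([c*d[0]+s*d[1],-s*d[0]+c*d[1],d[2]],1))
for cm,(x,y,W,H) in {"top":(300,135,110,125),"scene":(215,110,150,130)}.items():
    img,*k=cam(cm); z=5
    crop=cv2.resize(img[y:y+H,x:x+W],None,fx=z,fy=z,interpolation=cv2.INTER_CUBIC)
    if len(sys.argv)>2:
        for u in proj(tips,*k): cv2.circle(crop,tuple(int(v) for v in (u-[x,y]+.5)*z-.5),3,(0,255,0),1)
    cv2.imwrite(f"pics/{cm}_{n}.png",crop)
E
python3 look.py a 1
```

```text
3.5 [488.  -67.1 268.7] [ 0.158  1.568 -0.157] [0.12 0.12 0.31]
tip stage [-108.3   67.1   86.7]
tip stage [-88.3  67.1  86.6]
tip stage [-108.4    0.2   86.7]
tip stage [-88.4   0.2  86.6]
```

View pics/scene_a.png

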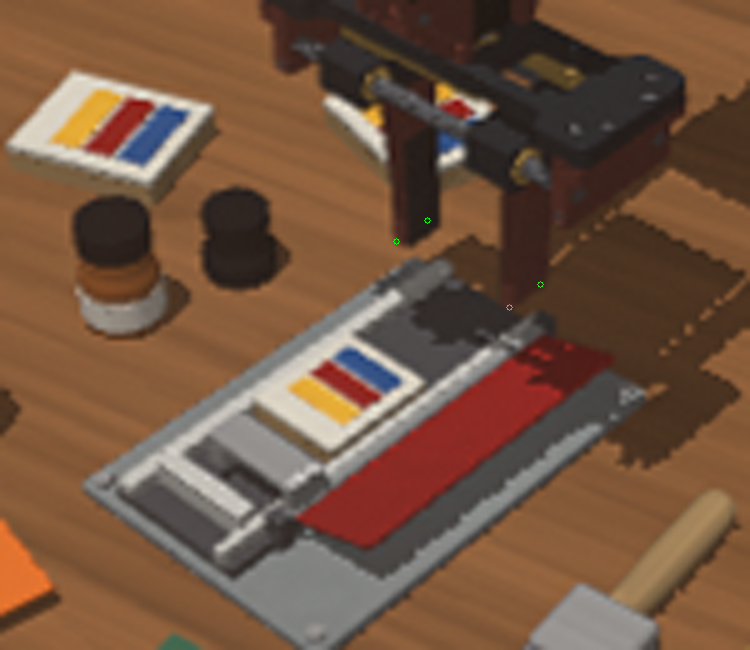

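View pics/top_a.png

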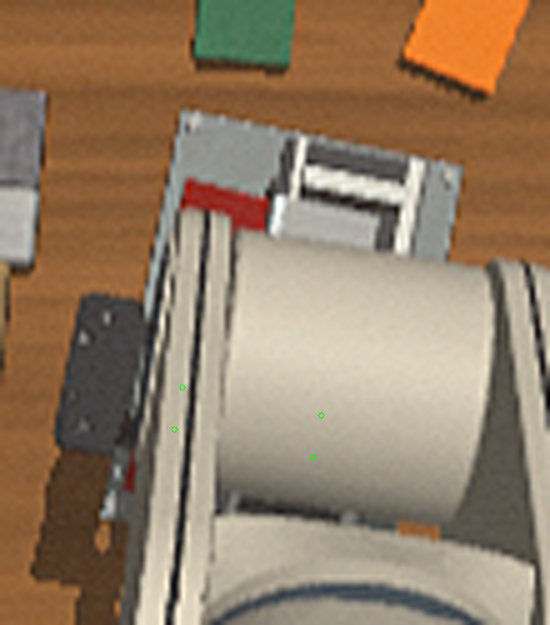

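Request:
apply_moves --commands '[[[0.001,0,-0.03,0],[0.001,0,-0.047,0],[0.001,0,-0.05,0],[0.001,0,-0.053,0],[0.001,0,-0.056,0],[0.001,0,-0.059,0],[0.001,0,-0.062,0],[0.001,0,-0.062,0]]]'

```text
t: 4.6
ee_pos: [490.1, -67.5, 207.8]
orientation: [0.157, 1.564, -0.157]
ft_force: [1.1, 1.6, 4.0]
width: 53.7
```

```bash
python3 look.py b 1
```

```text
4.6 [490.1 -67.5 207.8] [ 0.157  1.564 -0.157] [1.06 1.65 4.05]
tip stage [-105.6   67.3   25.8]
tip stage [-85.6  67.3  25.8]
tip stage [-1.056e+02  1.000e-01  2.580e+01]
tip stage [-85.6   0.1  25.8]
```

View pics/scene_b.png

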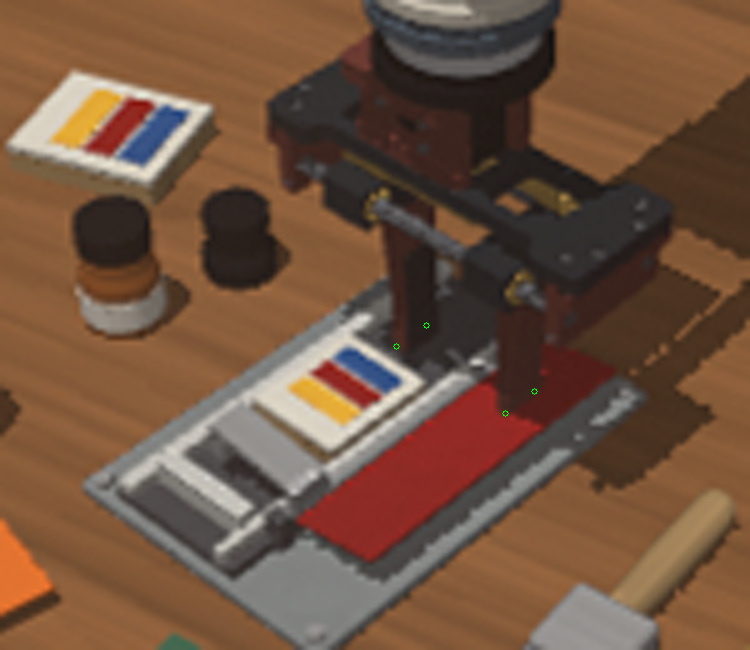

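Request:
apply_moves --commands '[[[0,0,-0.002,0],[0,0,-0.004,0],[0,0,-0.006,0],[0,0,-0.0065,0],[0,0,-0.0065,0]]]'

```text
t: 5.32
ee_pos: [490.1, -67.4, 201.5]
orientation: [0.157, 1.564, -0.157]
ft_force: [0.8, 3.3, 8.4]
width: 53.5
```

```bash
python3 look.py c
```

```text
5.325 [490.1 -67.4 201.5] [ 0.157  1.564 -0.157] [0.83 3.35 8.4 ]
tip stage [-105.5   67.2   19.5]
tip stage [-85.5  67.2  19.5]
tip stage [-105.5    0.3   19.5]
tip stage [-85.5   0.3  19.5]
```

View pics/scene_c.png

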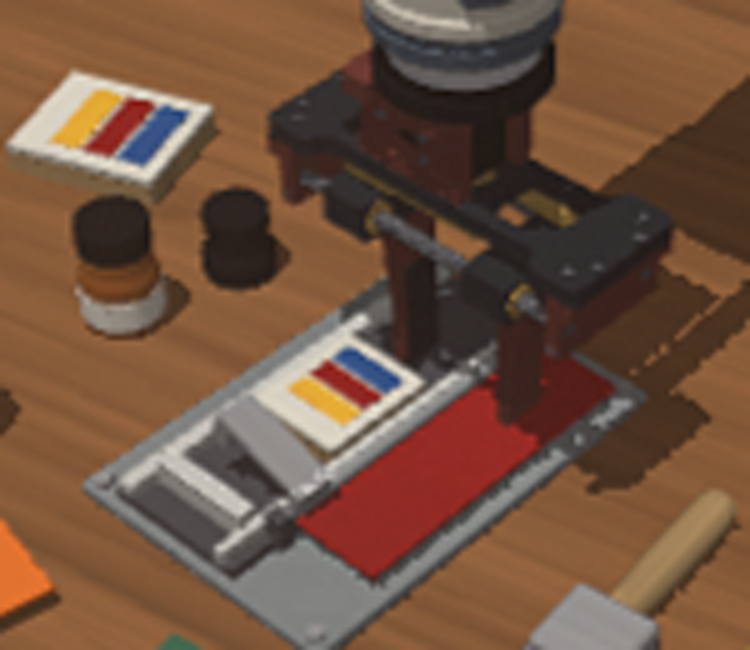

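Request:
apply_moves --commands '[[[0.0049,-0.001,0,0],[0.0088,-0.0018,0,0],[0.0127,-0.0026,0,0],[0.0167,-0.0034,0,0],[0.0206,-0.0042,0,0],[0.0245,-0.005,0,0],[0.0284,-0.0058,0,0],[0.0323,-0.0066,0,0]]]'

```text
t: 6.42
ee_pos: [520.0, -73.8, 200.6]
orientation: [0.157, 1.572, -0.156]
ft_force: [-7.1, 0.9, 9.5]
width: 53.3
```

```bash
python3 look.py d
```

```text
6.425 [520.  -73.8 200.6] [ 0.157  1.572 -0.156] [-7.06  0.92  9.49]
tip stage [-76.4  66.7  18.7]
tip stage [-56.4  66.7  18.5]
tip stage [-76.3  -0.   18.7]
tip stage [-56.3  -0.   18.6]
```

View pics/scene_d.png

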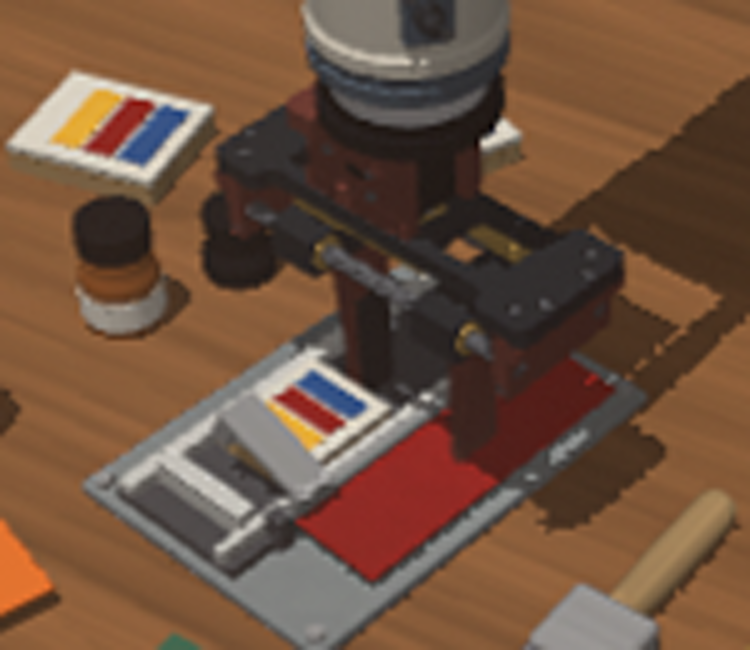

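Request:
apply_moves --commands '[[[0.0029,-0.0006,0.001,0],[0.0059,-0.0012,0.001,0],[0.0088,-0.0018,0.001,0],[0.0118,-0.0024,0.001,0],[0.0147,-0.003,0.001,0],[0.0176,-0.0036,0.001,0],[0.0186,-0.0038,0.001,0]]]'

```text
t: 7.4
ee_pos: [539.0, -77.7, 201.7]
orientation: [0.157, 1.571, -0.157]
ft_force: [-6.2, 1.0, 9.2]
width: 53.7
```

```bash
python3 look.py e
```

```text
7.4 [539.  -77.7 201.7] [ 0.157  1.571 -0.157] [-6.17  0.99  9.23]
tip stage [-56.8  66.8  19.7]
tip stage [-36.8  66.8  19.6]
tip stage [-56.8  -0.3  19.7]
tip stage [-36.8  -0.3  19.6]
```

View pics/scene_e.png

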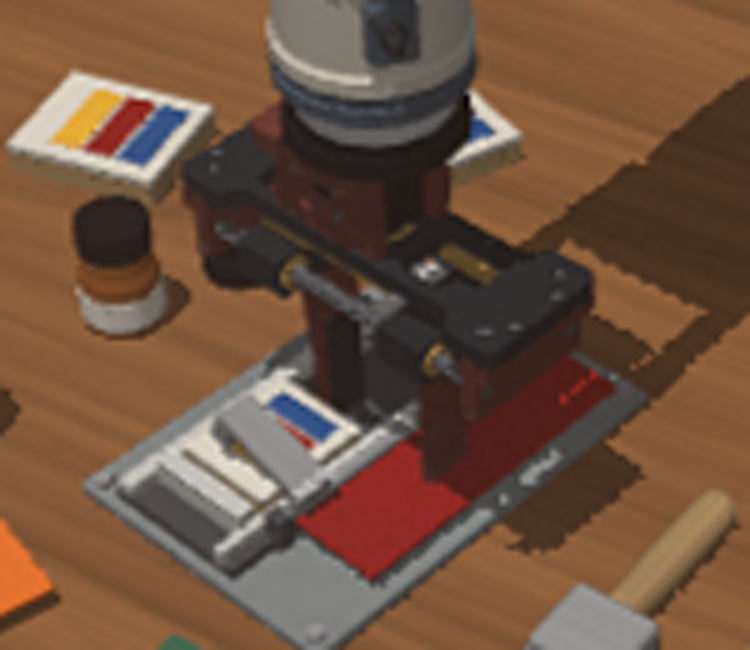

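Request:
apply_moves --commands '[[[0.0015,-0.0003,0,0],[0.0029,-0.0006,0,0],[0.0044,-0.0009,0,0],[0.0054,-0.0011,0,0],[0.0054,-0.0011,0,0]]]'

```text
t: 8.12
ee_pos: [544.0, -78.8, 201.6]
orientation: [0.157, 1.572, -0.157]
ft_force: [-6.7, 0.8, 9.3]
width: 53.1
```

Request:
apply_moves --commands '[[[0.001,-0.0002,0,0],[0.001,-0.0002,0,0]]]'

```text
t: 8.38
ee_pos: [544.4, -78.8, 201.5]
orientation: [0.157, 1.574, -0.157]
ft_force: [-10.1, 2.2, 12.2]
width: 53.5
```

Request:
apply_moves --commands '[[[0.001,-0.0002,0,0],[0.001,-0.0002,0,0]]]'

```text
t: 8.62
ee_pos: [544.8, -78.9, 201.4]
orientation: [0.158, 1.575, -0.157]
ft_force: [-11.3, 2.4, 13.2]
width: 53.2
```

```bash
python3 look.py f
```

```text
8.625 [544.8 -78.9 201.4] [ 0.158  1.575 -0.157] [-11.3    2.37  13.2 ]
tip stage [-51.7  66.5  19.5]
tip stage [-31.7  66.5  19.3]
tip stage [-51.7  -0.1  19.5]
tip stage [-31.7  -0.1  19.3]
```

View pics/scene_f.png

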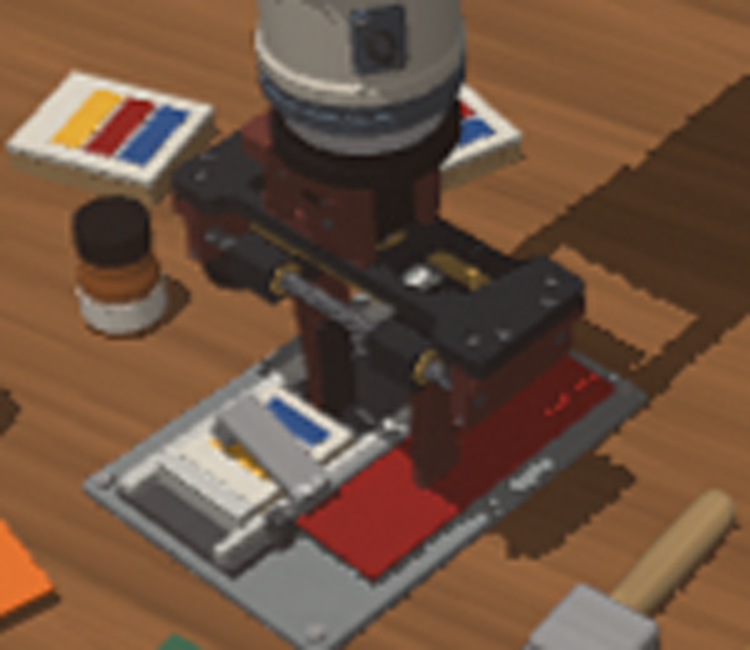

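View pics/top_f.png

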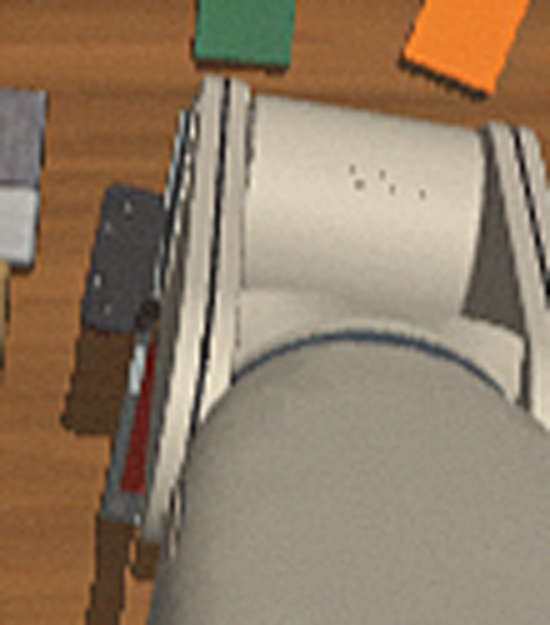

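Request:
apply_moves --commands '[[[0.001,-0.0002,0,0],[0.002,-0.0004,0,0],[0.002,-0.0004,0,0]]]'

```text
t: 9.1
ee_pos: [545.6, -79.1, 201.1]
orientation: [0.158, 1.579, -0.157]
ft_force: [-14.7, 2.9, 16.8]
width: 53.1
```

```bash
python3 look.py g
python3 - <<'E'
import cv2
a=cv2.imread('pics/scene_g.png')[360:570,80:440]; cv2.imwrite('pics/g2.png',cv2.resize(a,None,fx=2.2,fy=2.2))
E
```

```text
9.1 [545.6 -79.1 201.1] [ 0.158  1.579 -0.157] [-14.7    2.85  16.83]
tip stage [-51.6  66.5  19.2]
tip stage [-31.6  66.5  19. ]
tip stage [-51.6  -0.   19.3]
tip stage [-31.6  -0.   19. ]
```

View pics/g2.png

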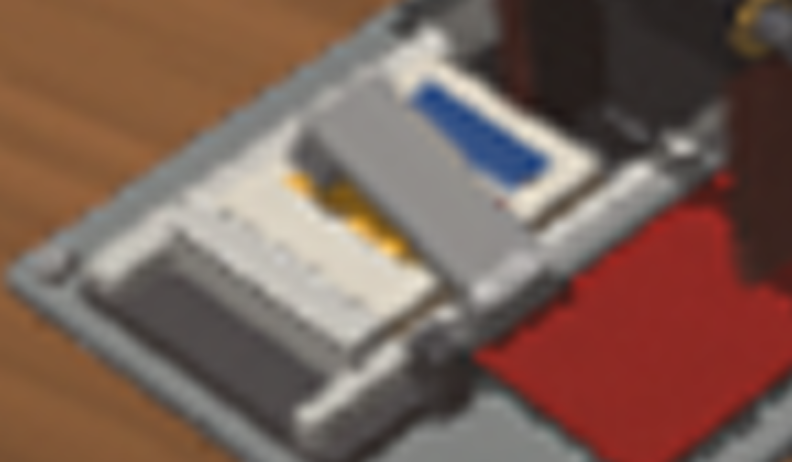

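Request:
apply_moves --commands '[[[-0.002,0.0004,0,0],[-0.0039,0.0008,0,0],[-0.0059,0.0012,0,0],[-0.0078,0.0016,0,0],[-0.0098,0.002,0,0],[-0.0098,0.002,0,0]]]'

```text
t: 9.95
ee_pos: [541.7, -78.3, 203.1]
orientation: [0.156, 1.56, -0.157]
ft_force: [3.8, -1.9, 7.9]
width: 53.7
```

```bash
python3 look.py h
python3 - <<'E'
import cv2
a=cv2.imread('pics/scene_h.png')[360:570,80:440]; cv2.imwrite('pics/h2.png',cv2.resize(a,None,fx=2.2,fy=2.2))
E
```

```text
9.95 [541.7 -78.3 203.1] [ 0.156  1.56  -0.157] [ 3.83 -1.88  7.89]
tip stage [-52.1  66.9  21. ]
tip stage [-32.1  66.9  21.1]
tip stage [-52.1  -0.3  21. ]
tip stage [-32.1  -0.3  21.1]
```

View pics/h2.png

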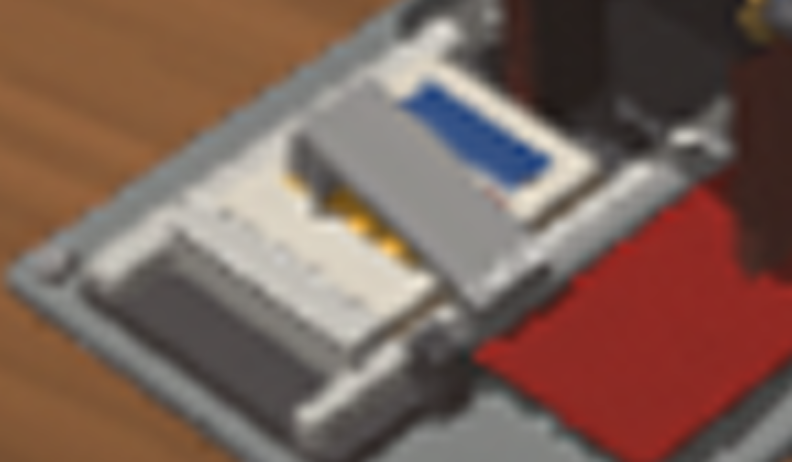

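Request:
apply_moves --commands '[[[-0.002,0.0004,-0.0005,0],[-0.0039,0.0008,-0.001,0],[-0.0059,0.0012,-0.001,0],[-0.0059,0.0012,-0.001,0]]]'

```text
t: 10.55
ee_pos: [536.4, -77.0, 202.4]
orientation: [0.157, 1.559, -0.157]
ft_force: [5.7, -0.4, 7.8]
width: 53.4
```

```bash
python3 look.py i
python3 - <<'E'
import cv2
a=cv2.imread('pics/scene_i.png')[360:570,80:440]; cv2.imwrite('pics/i2.png',cv2.resize(a,None,fx=2.2,fy=2.2))
E
```

```text
10.55 [536.4 -77.  202.4] [ 0.157  1.559 -0.157] [ 5.74 -0.37  7.75]
tip stage [-57.3  67.   20.3]
tip stage [-37.3  66.9  20.5]
tip stage [-57.3   0.1  20.3]
tip stage [-37.3   0.1  20.4]
```

View pics/i2.png

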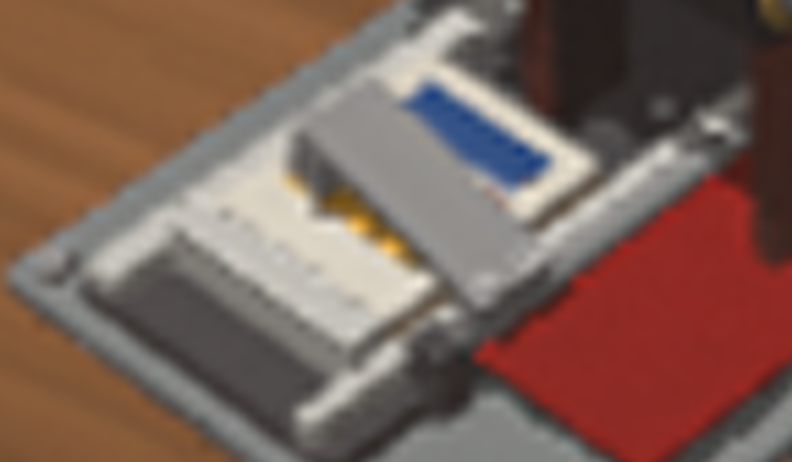

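Pushing finger is clear of the coupon and the coupon has stayed against the stop. Now a slow release.

Request:
apply_moves --commands '[[[0,0,0.002,0],[0,0,0.004,0],[0,0,0.006,0],[0,0,0.008,0],[0,0,0.01,0],[0,0,0.013,0],[0,0,0.018,0],[0,0,0.025,0]]]'

```text
t: 11.65
ee_pos: [534.3, -76.5, 226.4]
orientation: [0.157, 1.566, -0.157]
ft_force: [0.2, -0.5, 0.4]
width: 53.1
```

Request:
apply_moves --commands '[[[0,0,0.02,0],[0,0,0.05,0],[0,0,0.09,0],[-0.02,0.05,0.12,0],[-0.04,0.1,0.14,0],[-0.06,0.15,0.15,0],[-0.08,0.2,0.15,0],[-0.09,0.22,0.15,0]]]'

```text
t: 12.65
ee_pos: [443.1, 145.4, 376.9]
orientation: [0.156, 1.565, -0.155]
ft_force: [0.1, 0.9, 0.6]
width: 53.1
```

Request:
apply_moves --commands '[[[-0.02,0.05,0,0],[-0.04,0.1,0,0],[-0.06,0.15,0,0],[-0.06,0.15,0,0]]]'

```text
t: 13.15
ee_pos: [383.1, 296.0, 376.7]
orientation: [0.154, 1.565, -0.152]
ft_force: [0.5, -0.3, -0.5]
width: 53.6
```

```bash
python3 look.py j
```

```text
13.15 [383.1 296.  376.7] [ 0.154  1.565 -0.152] [ 0.48 -0.28 -0.54]
tip stage [-282.9  402.3  194.7]
tip stage [-262.9  402.4  194.7]
tip stage [-282.6  335.2  194.7]
tip stage [-262.6  335.3  194.7]
```

View pics/scene_j.png

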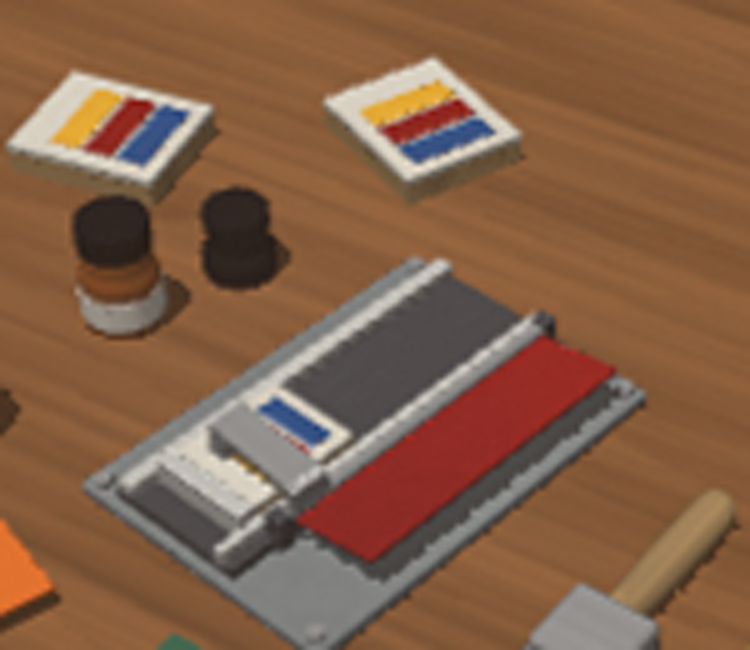

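View pics/top_j.png

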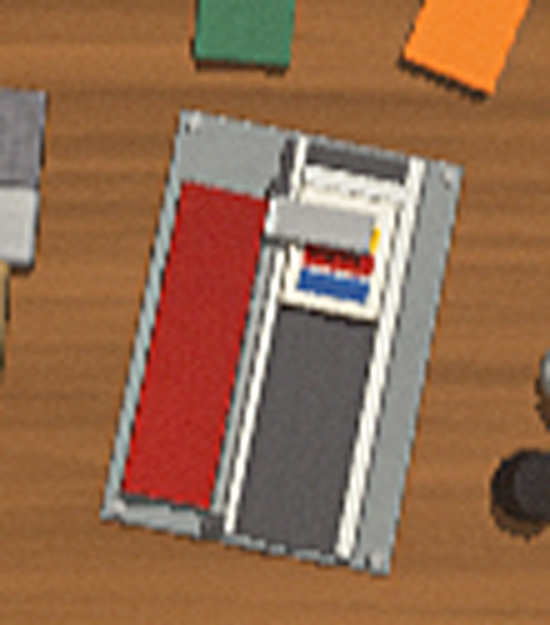

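Run:
```python
from h import *
S=np.load("S.npy")
def un(p,o,s): return (np.array(p,float)+.5)/s-.5+np.array(o)
for c,o,L in [("top",(300,135),[(281,302,26),(376,321,26),(303,181,28),(404,200,28)]),("scene",(215,110),[(276,384,26),(353,436,26),(168,452,28),(252,508,28)])]:
    _,*k=cam(c)
    for u,v,z in L:
        d=back(un((u,v),o,5),z,*k)-[S[0],S[1],0];a=S[2];print(c,np.round([np.cos(a)*d[0]+np.sin(a)*d[1],-np.sin(a)*d[0]+np.cos(a)*d[1]],1))
    print([(np.round(q["position"]),round(q["conf"],2)) for q in models.place_of(c,"coupon")[:3]])
```

```text
top [-31.8  23.8]
top [-31.8 -25.1]
top [30.6 24.6]
top [ 31.3 -27.5]
[(array([ 329., -193.,    4.]), 0.86), (array([ 572., -117.,   16.]), 0.78), (array([ 413., -332.,    4.]), 0.67)]
scene [-30.7 -22.8]
scene [-29.8  26.9]
scene [ 32.7 -24.6]
scene [31.7 27.5]
[(array([ 323., -197.,    2.]), 0.84), (array([ 416., -333.,    1.]), 0.68), (array([ 575., -115.,   12.]), 0.54)]
```

Run:
```python
import cv2,numpy as np
L=[cv2.resize(cv2.imread(f'pics/scene_{n}.png')[370:560,90:380],None,fx=2,fy=2) for n in 'gj']
cv2.imwrite('pics/gj.png',cv2.resize(np.vstack(L),None,fx=.78,fy=.78))
```

```text
(no output)
```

View pics/gj.png

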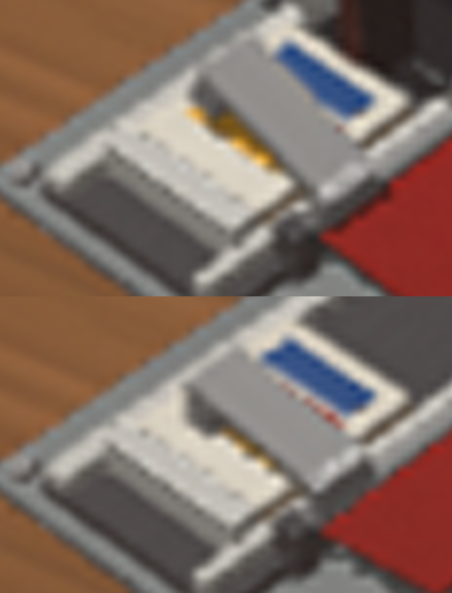

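The coupon's position is unchanged since it was pushed home (back corner at about (405,100) in both crops). The jaw now rests on it.

```bash
python3 -c "
from workcell import workorder; print(workorder.close_job())"
```

```text
the job is handed in; nothing more can be done
None
```

The coupon is loaded: it sits home against the end stop with the jaw clamped on it, and I have handed the job in. No verdict is reported.

**What I did:** I took the smallest striped coupon, the one in the channel. One fingertip pressed the red bar down (about 8 N) so the jaw rose. The other fingertip pushed the coupon about 47 mm under the jaw until it stopped. At the stop the tip held still at about stage x = -31.6 mm while the commanded position kept advancing, and the push force rose from about 7 to 15 N. With the bar still held down, I backed the pushing tip off 5–6 mm, let the bar up slowly, and moved the arm clear by about 13 s.

**Last checks:**
- **Position:** the coupon's back edge measured x = -31.8 mm in the top view and about -30.3 mm in the scene view, where home is -30. That is within the calibration error. The coupon also looks unmoved between the crops taken at the stop and after release.
- **Clamp:** the bar came up part-way and the jaw rests on the coupon. I judged this from the pictures; I did not measure the clip's angle.
- **Network:** it put the coupon's centre at (572, -117) and (575, -115) against my fitted home of (577, -119.5). That is 5 mm off, slightly more than its 4 mm rating.
- **Surroundings:** the jars, loupe, tools and spares that show in the final close-up views look unmoved. The blue jar and the probe lay outside those views, so I did not recheck them.

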